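# Set the photometer's filter lever to the third click

### The job

On the photometer, push the black filter lever with a fingertip all the way back to its home stop (the end of the slot on the lamp-housing side), then push it the other way, counting clicks from home, and leave it resting in the third click without ever running past into the fourth. Only push the lever, do not pinch it between the fingers, and leave the glassware and other things undisturbed.

Things in the scene. Friction and masses are not known exactly. Their poses are not given: they have to be found in the camera images.
- photometer: White instrument fixed to the bench, 200 (its x) x 280 (its y) x 85 mm high; origin at the centre of its underside, z up, -x is its front with the display. A straight slot runs along y in the flat top at x = -35 mm; nothing but the lever stands within 35 mm of the slot's line. At the back of the top stand a finned lamp housing (+y end) and a round black cap (-y end).
- lamp_housing (a point): Centre of the top of the dark finned lamp housing, a block 75 (x) x 65 (y) mm, 55 mm tall above the photometer's top, at x = 55, y = +95 mm of the photometer. The home stop is the slot's end on this (+y) side.
- well_cap (a point): Top of the round black sample-well cap, 52 mm diameter, 26 mm tall with its knob, fixed on the photometer's top at x = 55, y = -95 mm. It marks the slot's other end.
- filter_lever (a joint): Lever travel in m, towards the photometer's -y: 0 = home, at the hard stop; 0.100 = other end. Clicks every 20 mm: first 0.020, second 0.040, third 0.060, fourth 0.080 (home not counted). Leaving a click takes about 6 N, falling to nothing 10 mm on, where the lever snaps ahead by itself into the next click; let go anywhere it settles in the nearest. Starts in the first or second click.
- lever_top (a point): Centre of the top face of the black lever tab, an upright block 24 mm (photometer's x) x 14 mm (y, the way it slides), its sides 3 to 32 mm above the photometer's top; this point is 117 mm above the bench. At home it lies at x = -35, y = +50 mm of the photometer, in the third click at y = -10 mm. Axes parallel to the photometer's.
- vial: small amber glass vial with black cap, 22 mm diameter, 42 mm tall, standing loose on the photometer's top. Origin at the centre of its underside; not part of the job.
- cuvette_box: grey closed plastic box 50 x 36 x 28 mm lying loose on the photometer's top. Origin at the centre of its underside; not part of the job.
- beaker: empty glass beaker, 64 mm diameter, 85 mm tall, on the bench at the photometer's -y side. Origin at the centre of its underside; not part of the job.
- reagent_small: small amber bottle, 56 mm diameter, 110 mm tall, on the bench at the photometer's +y side. Origin at the centre of its underside; not part of the job.
- reagent_big: big amber bottle, 84 mm diameter, 190 mm tall, on the left of the bench. Origin at the centre of its underside; not part of the job.
- white_bottle: white plastic bottle, 60 mm diameter, 150 mm tall, on the right of the bench. Origin at the centre of its underside; not part of the job.

How it is judged:
By the outcome, as a careful person would: the job done as asked, in the order asked, and still so for the second after the job is handed in, with the robot touching nothing.
It also fails if it takes over 43 s, if anything falls off the work surface, if the arm or the gripper's body presses on something with over 40 N, if the wrist force passes 120 N, or if a joint passes its speed limit or range.

### The arm

A 6-joint arm with a two-finger parallel gripper is mounted at the origin on the work surface. World frame = base frame: x ahead of the robot, y to its left, z up, the work surface at z = 0. Lengths are in m, angles in degrees, forces in N, time in s.
With the tool pointing down it reaches from about 0.325 to 0.875 m from the base axis. Payload 4.4 kg.
Tool frame: the origin (TCP) lies where the fingers leave the gripper's body, on its centre line; the fingertips stand 73 mm ahead of it and the grasp point (between the pads) lies 54 mm ahead of it (manip.nose_length is the distance from the TCP to the fingertips, in m); z points along the fingers, y is the line along which they close (so a half turn about z gives the same grasp; the last joint's range is limited). The gripper opens to 85 mm and grips with 20 to 120 N. Pads are 22 mm wide; open, the fingers measure 114 mm over their backs; the gripper's body (76 mm by 85 mm) begins 54 mm behind the grasp point. The pads swing forward as they close: fully open they stand 13 mm farther back than shut.
Start: joints at [66.606, 11.837, 88.321, -0, 79.842, -8.623], TCP at [0.147, 0.556, 0.304] pointing down, gripper open.
Joint ranges: [-156.59, 156.59], [-49.26, 127.26], [12.9, 141.05], [-63.56, 243.56], [4.71, 150.69], [-161.64, 161.64]. Speed limits (degrees/s): [159.86, 159.86, 180, 180, 180, 180].

### API

Orientations are given as [roll, pitch, yaw] about the fixed x, y, z axes, in that order (R = Rz(yaw) Ry(pitch) Rx(roll)).
In Python, from station import manip gives the robot as it stands. The module is installed in compiled form; this text tells all that it offers.
- The arm moves only by the shell command python3 -m jog 'ROWS' [OPENING]. ROWS is JSON, one flat list of numbers, 6 for each row, row after row: the shift along the tool's x, y, z in units of 50 mm (1.0 is 50 mm), then the turn, a rotation vector about the tool's x, y, z in units of 8 degrees (1.0 is 8 degrees). In form: [dx, dy, dz, rx, ry, rz, dx, dy, dz, rx, ry, rz, ...]. A call has 1 to 5 rows; each row shifts and turns the commanded pose from where the row before left it, along the tool's axes as they then stand; what a row does not reach is not made up. A row lasts 1/8 s, in which the tool goes at most 62.5 mm and 10.7 degrees, less where a joint would pass 70% of its speed; a pose out of reach is approached as far as the arm can. A call is refused whole if a number of a shift passes 1 or a number of a turn 1, either way. A call with a gripper value outside its range is refused whole. OPENING is the finger opening in mm, from 0 to 85.4, set as the call begins (- or left out, the last holds). The fingers move at their own pace and stop on an object; the grip force is fixed at half the most. Time passes only in rows, so rows that do not move let the fingers close. It gives the time, the measured TCP pose, the force, the opening and the grip force at its end, in the units of the state.
- manip.read_state(): the state, without advancing time (a new reading comes with each control period).
- manip.capture(name): name is "scene" or "top"; returns the picture (420x560x3 uint8, blue, green, red); there is no depth.
- manip.camera_params(name): a dict with "fx", "fy", "cx", "cy" (pixels), "extrinsics" (4x4, takes a point from world to camera coordinates). Camera axes: x right, y down, z forward; pixel columns grow to the right and rows downward; lengths in m; the calibration is good to about 2 mm. A picture is of the moment at which its call begins. camera_params takes no time and is no camera call.
- manip.finish_job(): hands the job in; it is judged then, once.
Trained networks look in the newest picture that a camera, given by its name, has taken for a name from the list of things; names that differ only in an ending like _2 or _b are one class to them, and where a whole thing is asked for, a point or a joint stands for the part that bears it (a point fixed in the world has none). Each returns a list of dicts, best first, with "conf" (0 to 1); they miss things now and then, are a little off and sometimes report something else, mostly with a low value. They report only what shows in the picture. A call takes as long as a camera call.
- manip.spot_in(camera, query): "xy" ([column, row] in pixels, amid what is visible of it).
- manip.silhouettes(camera, query): "region" (420x560 bool, what is visible of it) and "xy" ([column, row] in pixels, amid what is visible of it).
- manip.pinpoint(camera, query): "xy" ([column, row] in pixels: a listed point, or the origin of a listed thing).
The state is a dict: "time": time; "joints": joint angles; "qvel": joint speeds; "joint_torque": joint torques, N m; "tcp_pos": TCP position; "eef_rot": TCP orientation; "wrist_force": force on the tool from outside, world axes, zero at the start; "wrist_torque": the same for the moment, N m; "grip_width": opening from 0.0 (shut) to 1.0 (fully open); "grasp_force": force on a finger pad.
Only numpy, scipy, OpenCV 4.12 (cv2) and the standard library are available. Lean on these libraries where they do the work, as an engineer would, in place of code of your own. Each camera call takes 0.05 s, during which the arm holds its last target. There are 200 camera calls.

## Working session

There is one attempt and no reset: what is moved stays moved. The work goes in short steps, Python scripts to look and compute and a shell command to move; the robot and the scene stay as the last step left them, time stands still between calls to the robot, and variables do not carry over. Pictures are saved under pics/ and viewed, at most 10 in all, crops included, and the job is handed in when it is done.

```bash
mkdir -p pics; cat > h.py <<'E'
import numpy as np, cv2
from station import manip
from scipy.optimize import least_squares
P={c:manip.camera_params(c) for c in("scene","top")}
def proj(c,X):
    p=P[c];q=p["extrinsics"][:3,:3]@np.asarray(X)+p["extrinsics"][:3,3]
    return np.array([p["fx"]*q[0]/q[2]+p["cx"],p["fy"]*q[1]/q[2]+p["cy"]])
def tri(obs):
    return least_squares(lambda X:np.concatenate([proj(c,X)-uv for c,uv in obs]),[.5,0,.1])
def onz(c,uv,z):
    p=P[c];E=p["extrinsics"];R=E[:3,:3].T;o=-R@E[:3,3]
    d=R@np.array([(uv[0]-p["cx"])/p["fx"],(uv[1]-p["cy"])/p["fy"],1]);return o+d*(z-o[2])/d[2]
E
python3 - <<'E'
from h import *
for c in P: cv2.imwrite(f"pics/{c}0.png",manip.capture(c))
for n in["lever_top","lamp_housing","well_cap","photometer","vial","cuvette_box","beaker","reagent_small","reagent_big","white_bottle"]:
    r={c:manip.pinpoint(c,n) for c in P}
    print(n,{c:[(np.round(d["xy"],1).tolist(),round(d["conf"],2)) for d in r[c][:2]] for c in r})
    if all(r.values()):
        s=tri([(c,r[c][0]["xy"]) for c in P]);print("  ",s.x.round(4),"res",s.fun.round(1))
s=manip.read_state();print(s["time"],s["tcp_pos"],s["eef_rot"],s["wrist_force"])
E
```

```text
lever_top {'scene': [([224.0, 199.2], 0.44), ([274.0, 276.0], 0.2)], 'top': [([324.8, 230.7], 0.57), ([441.6, 232.6], 0.35)]}
   [ 0.5057 -0.0897  0.1029] res [ 1.8  0.1  1.9 -0.4]
lamp_housing {'scene': [([229.8, 221.9], 0.58)], 'top': [([310.2, 188.7], 0.94)]}
   [ 0.622  -0.0462  0.142 ] res [ 2.   0.1  2.3 -0.4]
well_cap {'scene': [([176.7, 203.6], 0.71)], 'top': [([367.5, 217.3], 0.56)]}
   [ 0.5444 -0.2087  0.1067] res [ 0.6  0.   0.7 -0.2]
photometer {'scene': [], 'top': [([330.6, 223.3], 0.98)]}
vial {'scene': [([208.2, 228.3], 0.41)], 'top': [([333.2, 196.4], 0.61)]}
   [ 0.6057 -0.1112  0.0929] res [ 0.5  0.   0.6 -0.1]
cuvette_box {'scene': [([196.6, 215.3], 0.67)], 'top': [([347.6, 208.5], 0.6)]}
   [ 0.5699 -0.1512  0.0974] res [ 0.1  0.   0.2 -0. ]
beaker {'scene': [([159.3, 212.8], 0.56)], 'top': [([394.3, 238.7], 0.56)]}
   [ 0.4854 -0.3025  0.0025] res [-1.3 -0.1 -1.3  0.4]
reagent_small {'scene': [([273.6, 273.3], 0.91)], 'top': [([277.7, 188.3], 0.52)]}
   [ 0.6421  0.0562 -0.0119] res [-0.6 -0.  -0.7  0.1]
reagent_big {'scene': [([430.7, 228.7], 0.85)], 'top': [([137.9, 257.4], 0.63)]}
   [ 0.4232  0.4832 -0.0093] res [ 0.2 -0.   0.3  0. ]
white_bottle {'scene': [([104.7, 215.0], 0.71)], 'top': [([443.2, 228.4], 0.85)]}
   [ 0.5178 -0.4532  0.0036] res [-1.3 -0.1 -1.3  0.6]
1.1 [0.14660426 0.55600171 0.30388109] [ 1.79999520e+02 -1.40326562e-03  1.65229758e+02] [ 0.09942127 -0.4563118   0.14288905]
```

```bash
python3 - <<'E'
import cv2
a=cv2.imread("pics/top0.png")[150:280,250:430];b=cv2.imread("pics/scene0.png")[150:320,130:330]
cv2.imwrite("pics/t1.png",cv2.resize(a,None,fx=4.4,fy=4.4,interpolation=2));cv2.imwrite("pics/s1.png",cv2.resize(b,None,fx=3.5,fy=3.5,interpolation=2))
E
```

```text
(no output)
```

View pics/t1.png

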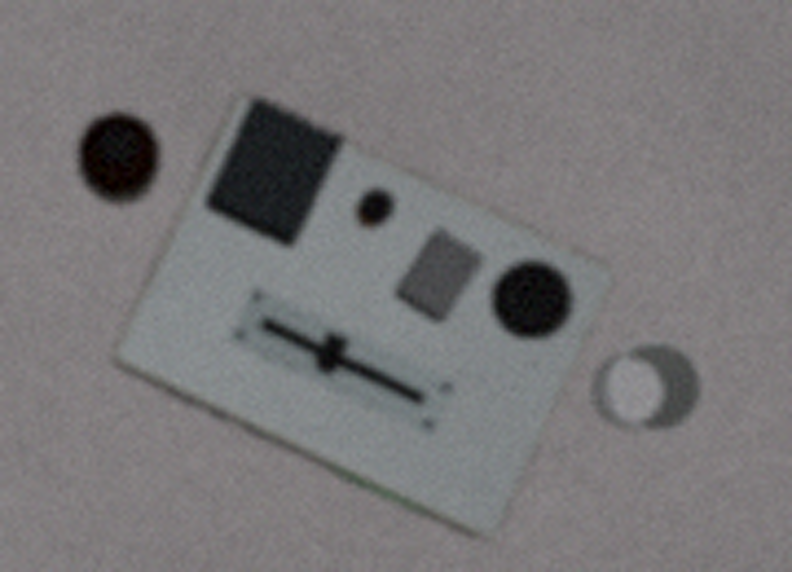

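View pics/s1.png

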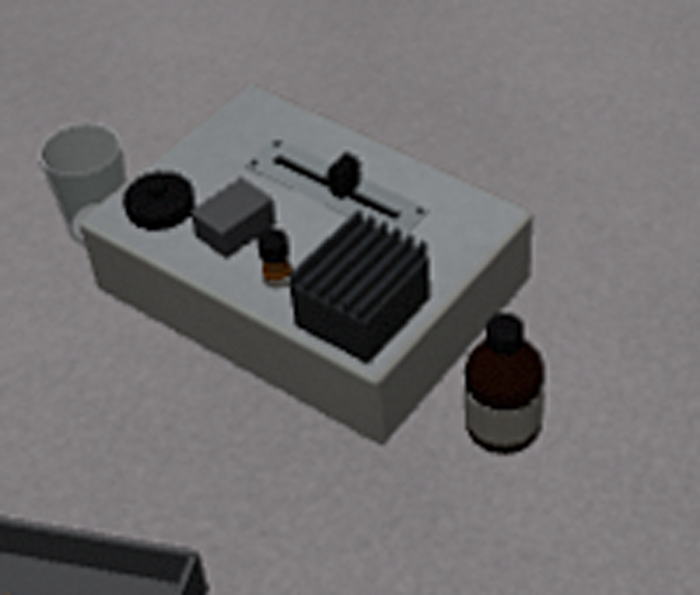

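The top view shows the lever at about (325,230) px, with slot ends near (310,224) and (346,240). The lamp housing is at upper left and the cap at right. In the scene view the lever is at about (228,195). Next I'll fit the photometer pose from its top corners in both views.

```bash
python3 - <<'E'
from h import *
from scipy.spatial.transform import Rotation as Ro
t=lambda u,v:np.array([250+u/4.4,150+v/4.4]); s=lambda u,v:np.array([130+u/3.5,150+v/3.5])
O=[("top",(.1,.14),t(245,97)),("top",(.1,-.14),t(610,265)),("top",(-.1,-.14),t(490,535)),("top",(-.1,.14),t(118,360)),
("scene",(-.1,-.14),s(250,87)),("scene",(-.1,.14),s(530,217)),("scene",(.1,.14),s(380,380)),("scene",(.1,-.14),s(83,228))]
def W(p,l,z): c,n=np.cos(p[2]),np.sin(p[2]);return [p[0]+c*l[0]-n*l[1],p[1]+n*l[0]+c*l[1],z]
f=lambda p:np.concatenate([proj(c,W(p,l,p[3]))-uv for c,l,uv in O])
r=least_squares(f,[.54,-.11,-.4,.085]);p=r.x
print("pose",p.round(4),np.degrees(p[2]),r.fun.round(1))
for n,l,z in[("lamp",(.055,.095),.14),("cap",(.055,-.095),.111)]: print(n,W(p,l,z),proj("top",W(p,l,z)),proj("scene",W(p,l,z)))
for c in P:
  for y in(.03,.01,-.01):print(c,y,proj(c,W(p,(-.035,y),.117)).round(1))
  d=manip.silhouettes(c,"filter_lever")
  print([(x["xy"],x["conf"],int(x["region"].sum())) for x in d[:2]])
np.save("pose.npy",p)
# tool at start
R=Ro.from_euler("xyz",manip.read_state()["eef_rot"],degrees=True).as_matrix();print(R.round(3))
E
```

```text
pose [ 0.5324 -0.1086 -0.4305  0.0747] -24.66755797512803 [-2.2 -0.7  1.   1.   0.3  1.5 -2.   0.5 -0.6 -0.1  0.7 -0.8 -0.7  2.1
 -2.2 -0. ]
lamp [np.float64(0.6219937720863169), np.float64(-0.0452330500425417), 0.14] [312.14767003 188.33364073] [232.19757101 222.58539537]
cap [np.float64(0.5426967797570263), np.float64(-0.21789453100320189), 0.111] [371.65900465 217.60126772] [173.81714887 201.59269354]
scene 0.03 [233.4 198. ]
scene 0.01 [227.3 195.2]
scene -0.01 [221.2 192.4]
[]
top 0.03 [319.1 227.4]
top 0.01 [325.5 230.4]
top -0.01 [331.9 233.3]
[([324.2, 227.3], 0.53, 36), ([329.7, 222.8], 0.31, 6317)]
[[-0.967  0.255  0.   ]
 [ 0.255  0.967  0.   ]
 [ 0.     0.    -1.   ]]
```

The fit puts the lever in the second click (photometer y ≈ +10 mm). First I'll close the fingers and turn the tool so its y axis lines up with the slot.

```bash
cat >> h.py <<'E'
from scipy.spatial.transform import Rotation as Ro
def where():
    s=manip.read_state();p=np.load("pose.npy");c,n=np.cos(p[2]),np.sin(p[2]);d=np.array(s["tcp_pos"])
    A=np.array([[c,n],[-n,c]]);l=A@(d[:2]-p[:2]);F=A@np.array(s["wrist_force"])[:2]
    R=Ro.from_euler("xyz",s["eef_rot"],degrees=True).as_matrix()
    print("t",round(s["time"],2),"local mm",(l*1e3).round(1),"tipz",round((d[2]-manip.nose_length)*1e3,1),"F",F.round(1),"yaw err",round(np.degrees(np.arctan2(R[1,1],R[0,1])-np.pi/2-p[2]),2),"grip",s["grip_width"])
    return l,d,R,p
def go(x,y,ztip):
    l,d,R,p=where();c,n=np.cos(p[2]),np.sin(p[2])
    t=np.array([p[0]+c*x-n*y,p[1]+n*x+c*y,ztip+manip.nose_length]);print("units",(R.T@(t-d)/.05).round(3))
E
python3 -m jog '[0,0,0,0,0,0.62,0,0,0,0,0,0.62]' 0; python3 -c "
from h import *
go(-.035,-.05,.18)"
```

```text
time: 1.45
tcp_pos: [0.1466, 0.556, 0.3039]
eef_rot: [-180.0, -0.0, 155.1]
wrist_force: [-1.2, -0.1, -0.0]
grip_width: 0.605
grasp_force: 0.0
t 1.45 local mm [-627.9  442.9] tipz 231.3 F [-1.  -0.6] yaw err -0.19 grip 0.6050773995710058
units [-11.891  -9.82    1.026]
```

```bash
python3 -m jog '[-0.8,-0.66,0,0,0,0,-0.8,-0.66,0,0,0,0,-0.8,-0.66,0,0,0,0,-0.8,-0.66,0,0,0,0,-0.8,-0.66,0,0,0,0]'
python3 -m jog '[-0.8,-0.66,0,0,0,0,-0.8,-0.66,0,0,0,0,-0.8,-0.66,0,0,0,0,-0.8,-0.66,0,0,0,0,-0.8,-0.66,0,0,0,0]' 
python3 -m jog '[-0.8,-0.66,0,0,0,0,-0.8,-0.66,0,0,0,0,-0.8,-0.66,0,0,0,0,-0.8,-0.66,0,0,0,0,0,0,0,0,0,0]' >/dev/null; python3 -c "
from h import *
go(-.035,-.05,.18)"
```

```text
time: 2.08
tcp_pos: [0.2599, 0.3211, 0.3041]
eef_rot: [180.0, 0.0, 155.3]
wrist_force: [0.4, 0.5, -0.4]
grip_width: 0.001
grasp_force: 0.0
time: 2.7
tcp_pos: [0.3727, 0.0875, 0.3043]
eef_rot: [180.0, 0.1, 155.3]
wrist_force: [1.0, 0.4, 1.0]
grip_width: 0.005
grasp_force: 0.0
t 3.33 local mm [-65.8 -21.5] tipz 231.5 F [0.3 0.1] yaw err -0.29 grip 0.0028397899728406792
units [-0.618 -0.566  1.031]
```

```bash
python3 -m jog '[-0.6,-0.56,0,0,0,0,0,0,0.9,0,0,0.04,0,0,0.7,0,0,0,0,0,0,0,0,0]' >/dev/null; python3 - <<'E'
from h import *
go(-.035,-.035,.097)
ims=[manip.capture(c) for c in("top","scene")]
a=ims[0][190:270,280:380];b=ims[1][140:240,165:290]
cv2.imwrite("pics/c2.png",np.hstack([cv2.resize(a,(400,320),interpolation=2),cv2.resize(b,(400,320),interpolation=2)]))
l,d,R,p=where()
for c in P: print(c,proj(c,[d[0],d[1],d[2]-manip.nose_length]))
E
```

```text
t 3.83 local mm [-41.1 -46.6] tipz 148.3 F [-0.   0.5] yaw err -0.31 grip -0.00021412739307632205
units [-0.129  0.233  1.026]
t 3.92 local mm [-38.1 -46.7] tipz 152.2 F [0.6 0.8] yaw err -0.3 grip 0.0031350624488287403
scene [209.61368047 176.57773256]
top [344.67760592 239.36220955]
```

View pics/c2.png

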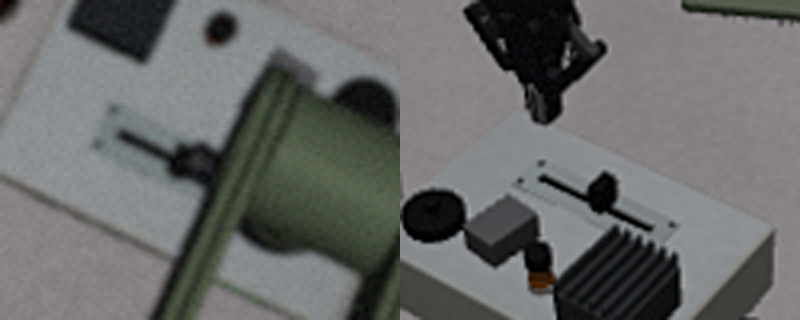

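The tip appears at scene (210,177), against a predicted (209.6,176.6). The lever top is at (228,195.5), against (227.3,195.2) predicted for the second click. The calibration holds, so I'll descend beside the lever on the cap side.

```bash
python3 -m jog '[-0.06,0.1,0.7,0,0,0.03,0,0,0.35,0,0,0,0,0,0,0,0,0]' >/dev/null; python3 -c "
from h import *
go(-.035,-.016,.098)"
```

```text
t 4.3 local mm [-34.9 -41.9] tipz 99.6 F [-0.2  0.7] yaw err -0.55 grip -0.0029579636923032612
units [0.007 0.518 0.031]
```

```bash
python3 -m jog '[0,0.2,0,0,0,-0.03,0,0.2,0,0,0,-0.03,0,0.1,0,0,0,0,0,0,0,0,0,0]' >/dev/null; python3 -c "
from h import *
where()"; python3 -m jog '[0,0.06,0,0,0,0,0,0.06,0,0,0,0]' >/dev/null;python3 -c "
from h import *
where()";  python3 -m jog '[0,0.06,0,0,0,0,0,0.06,0,0,0,0]' >/dev/null;python3 -c "
from h import *
where()"
```

```text
t 4.8 local mm [-34.8 -16.7] tipz 99.2 F [ 0.2 -1. ] yaw err -0.04 grip -0.0003925448265066947
t 5.05 local mm [-34.9 -11.3] tipz 98.7 F [ 0.2 -0.4] yaw err -0.13 grip 0.0004638717835105843
t 5.3 local mm [-34.9  -7.2] tipz 98.8 F [ -0.6 -10.7] yaw err -0.04 grip -0.0004364912397439808
```

```bash
for i in 1; do python3 -m jog '[0,0.06,0,0,0,0,0,0.06,0,0,0,0]' >/dev/null;python3 -c "
from h import *
where()"; done;  python3 -m jog '[0,0.06,0,0,0,0,0,0.06,0,0,0,0]' >/dev/null;python3 -c "
from h import *
where()"; python3 -m jog '[0,0.06,0,0,0,0,0,0.06,0,0,0,0]' >/dev/null;python3 -c "
from h import *
where()"; python3 -m jog '[0,0.06,0,0,0,0,0,0.06,0,0,0,0]' >/dev/null;python3 -c "
from h import *
where()"
```

```text
t 5.55 local mm [-34.8  -0.5] tipz 98.8 F [ 0.6 -4.1] yaw err -0.11 grip 0.0023546208062646223
t 5.8 local mm [-34.9   7.3] tipz 98.8 F [-0.   0.4] yaw err -0.12 grip -0.0019793075618261815
t 6.05 local mm [-34.9  12. ] tipz 98.8 F [-0.5 -8.4] yaw err -0.04 grip -0.0016207678229219423
t 6.3 local mm [-34.8  17.4] tipz 98.9 F [-0.4 -5.9] yaw err -0.08 grip -0.003500646505010967
```

```bash
python3 -m jog '[0,0.06,0,0,0,0,0,0.06,0,0,0,0]' >/dev/null;python3 -c "
from h import *
where()"; python3 -m jog '[0,0.06,0,0,0,0,0,0.06,0,0,0,0]' >/dev/null;python3 -c "
from h import *
where()"; python3 -m jog '[0,0.04,0,0,0,0,0,0.04,0,0,0,0]' >/dev/null;python3 -c "
from h import *
where()"; python3 -m jog '[0,0.02,0,0,0,0,0,0.02,0,0,0,0]' >/dev/null;python3 -c "
from h import *
where()"
```

```text
t 6.55 local mm [-34.8  25.2] tipz 98.8 F [ 0.7 -0.5] yaw err -0.12 grip -3.931710813465731e-05
t 6.8 local mm [-34.9  31.1] tipz 98.8 F [ 0.2 -6.2] yaw err -0.07 grip -0.0016643318552940398
t 7.05 local mm [-34.8  31.9] tipz 98.9 F [ -0.9 -15.1] yaw err -0.01 grip -0.005053133725002547
t 7.3 local mm [-34.8  32.3] tipz 98.9 F [ -1.4 -19.8] yaw err -0.01 grip -0.0008636981922468761
```

```bash
python3 -m jog '[0,0.05,0,0,0,0,0,0,0,0,0,0]' >/dev/null;python3 -c "
from h import *
where()"; python3 -m jog '[0,-0.3,0,0,0,0,0,-0.3,0,0,0,0,0,0,-0.5,0,0,0,0,0,-0.4,0,0,0,0,0,0,0,0,0]' >/dev/null; python3 - <<'E'
from h import *
go(-.035,.100,.145)
ims=[manip.capture(c) for c in("top","scene")]
a=ims[0][190:270,280:380];b=ims[1][140:240,165:290]
cv2.imwrite("pics/c3.png",np.hstack([cv2.resize(a,(400,320),interpolation=2),cv2.resize(b,(400,320),interpolation=2)]))
_,_,_,p=where();c,n=np.cos(p[2]),np.sin(p[2])
for y in(.05,.03):
  q=proj("scene",[p[0]-c*.035-n*y,p[1]-n*.035+c*y,.117]);print((q-[165,140])*3.2+[400,0])
E
```

```text
t 7.55 local mm [-34.7  32.7] tipz 98.9 F [ -1.  -24.7] yaw err 0.01 grip -0.0034316555765883387
t 8.18 local mm [-33.6   9.4] tipz 145.5 F [1.2 0.2] yaw err -0.1 grip -0.003694926595140694
units [0.031 1.812 0.012]
t 8.28 local mm [-35.2   9.3] tipz 143.3 F [-0.6  0.2] yaw err -0.09 grip -0.0008411785561384621
[638.95578154 194.8886726 ]
[618.95599148 185.73000878]
```

View pics/c3.png

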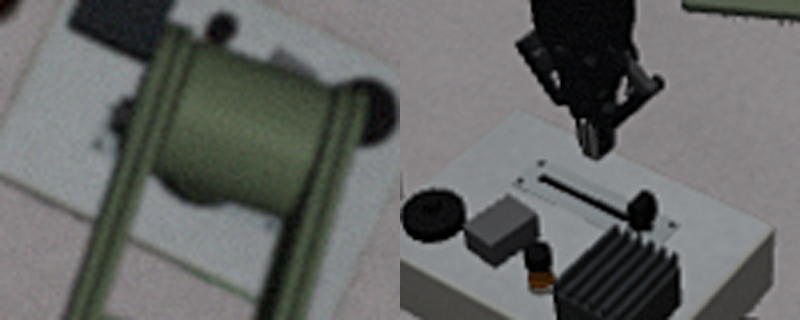

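The scene view shows the lever at (640,195), exactly where home is predicted, and the scale markings are undisturbed. Now I'll cross over to the lamp side.

```bash
python3 -m jog '[0,0.9,0,0,0,0,0,0.9,0,0,0,0,0,0,0,0,0,0,0,0,0.5,0,0,0,0,0,0.4,0,0,0]' >/dev/null; python3 -m jog '[0,0,0,0,0,0,0,-0.2,0,0,0,0,0,-0.1,0,0,0,0,0,0,0,0,0,0]' >/dev/null;python3 -c "
from h import *
where()"; python3 -m jog '[0,-0.06,0,0,0,0,0,-0.06,0,0,0,0]' >/dev/null;python3 -c "
from h import *
where()"; python3 -m jog '[0,-0.06,0,0,0,0,0,-0.06,0,0,0,0]' >/dev/null;python3 -c "
from h import *
where()"
```

```text
t 9.4 local mm [-34.2  83.6] tipz 99.6 F [-0.1 -0.3] yaw err -0.17 grip -0.0024912495008322104
t 9.65 local mm [-34.7  78.1] tipz 99.0 F [0.1 0.3] yaw err -0.09 grip -0.0011735782171791009
t 9.9 local mm [-34.8  72.1] tipz 98.7 F [0.6 0.5] yaw err -0.1 grip 0.001628353929503554
```

```bash
python3 -m jog '[0,-0.04,0,0,0,0,0,-0.04,0,0,0,0]' >/dev/null;python3 -c "
from h import *
where()"; python3 -m jog '[0,-0.04,0,0,0,0,0,-0.04,0,0,0,0]' >/dev/null;python3 -c "
from h import *
where()"; python3 -m jog '[0,-0.04,0,0,0,0,0,-0.04,0,0,0,0]' >/dev/null;python3 -c "
from h import *
where()"; python3 -m jog '[0,-0.04,0,0,0,0,0,-0.04,0,0,0,0]' >/dev/null;python3 -c "
from h import *
where()"
```

```text
t 10.15 local mm [-34.8  70. ] tipz 98.9 F [-0.2  8.9] yaw err -0.14 grip 0.0031882059935479973
t 10.4 local mm [-34.9  65.3] tipz 98.8 F [-0.6  3.6] yaw err -0.09 grip -0.001089959215249593
t 10.65 local mm [-34.9  59.7] tipz 98.7 F [0.2 0.3] yaw err -0.09 grip -0.0034291546239524095
t 10.9 local mm [-34.7  55.7] tipz 98.8 F [ 0.3 -0.4] yaw err -0.12 grip 0.0021856401924122467
```

Home contact is at about 70.5 and the lever is now in click 1. Click 2's snap should come at about y = 40 and click 3's at about y = 20.

```bash
python3 -m jog '[0,-0.06,0,0,0,0,0,-0.06,0,0,0,0]' >/dev/null;python3 -c "
from h import *
where()"; python3 -m jog '[0,-0.06,0,0,0,0,0,-0.06,0,0,0,0]' >/dev/null;python3 -c "
from h import *
where()"; python3 -m jog '[0,-0.04,0,0,0,0,0,-0.04,0,0,0,0]' >/dev/null;python3 -c "
from h import *
where()"; python3 -m jog '[0,-0.04,0,0,0,0,0,0,0,0,0,0]' >/dev/null;python3 -c "
from h import *
where()"
```

```text
t 11.15 local mm [-34.8  51. ] tipz 98.9 F [0.5 7.5] yaw err -0.16 grip -0.0007991628781342002
t 11.4 local mm [-34.8  45.8] tipz 98.9 F [-0.8  4.7] yaw err -0.12 grip -0.0011489769614956553
t 11.65 local mm [-34.9  40. ] tipz 98.8 F [0.3 0.7] yaw err -0.08 grip 0.0025100498492966502
t 11.9 local mm [-34.8  37.6] tipz 98.8 F [-0.8 -0.2] yaw err -0.13 grip -0.0014201984332880425
```

```bash
python3 -m jog '[0,-0.06,0,0,0,0,0,-0.06,0,0,0,0]' >/dev/null;python3 -c "
from h import *
where()"; python3 -m jog '[0,-0.06,0,0,0,0,0,-0.06,0,0,0,0]' >/dev/null;python3 -c "
from h import *
where()"; python3 -m jog '[0,-0.04,0,0,0,0,0,-0.04,0,0,0,0]' >/dev/null;python3 -c "
from h import *
where()"; python3 -m jog '[0,-0.04,0,0,0,0,0,0,0,0,0,0]' >/dev/null;python3 -c "
from h import *
where()"
```

```text
t 12.15 local mm [-34.8  31.9] tipz 98.8 F [-1.   1.4] yaw err -0.1 grip -0.00261526637270888
t 12.4 local mm [-34.9  28.2] tipz 98.9 F [0.8 7.9] yaw err -0.16 grip 0.0005265692736282616
t 12.65 local mm [-34.9  22.9] tipz 98.8 F [0.8 4.1] yaw err -0.09 grip 0.0027759035702440717
t 12.9 local mm [-34.8  19.5] tipz 98.8 F [-0.4  0.4] yaw err -0.11 grip -0.0005404381913402209
```

```bash
python3 -m jog '[0,-0.06,0,0,0,0,0,0,0,0,0,0]' >/dev/null;python3 -c "
from h import *
where()"; python3 -m jog '[0,0.4,0,0,0,0,0,0.4,0,0,0,0,0,0,-0.6,0,0,0,0,0,-0.6,0,0,0,0,0,0,0,0,0]' >/dev/null;  python3 -m jog '[0,0.9,-0.3,0,0,0,0,0.9,-0.3,0,0,0,0,0,0,0,0,0]' >/dev/null; python3 - <<'E'
from h import *
ims=[manip.capture(c) for c in("top","scene")]
a=ims[0][190:270,280:380];b=ims[1][140:240,165:290]
cv2.imwrite("pics/c4.png",np.hstack([cv2.resize(a,(400,320),interpolation=2),cv2.resize(b,(400,320),interpolation=2)]))
_,_,_,p=where();c,n=np.cos(p[2]),np.sin(p[2])
for y in(.01,-.01,-.03):
  X=[p[0]-c*.035-n*y,p[1]-n*.035+c*y,.117];print((proj("scene",X)-[165,140])*3.2+[400,0],(proj("top",X)-[280,190])*4)
E
```

```text
t 13.15 local mm [-34.8  16.7] tipz 98.8 F [-0.4 -0.5] yaw err -0.13 grip 0.0021540728975463935
t 14.25 local mm [-35.3 147. ] tipz 187.4 F [-0.6 -0.5] yaw err -0.05 grip 0.0023305365318442134
[599.24095401 176.701744  ] [181.96563715 161.40979994]
[579.80463076 167.80111304] [207.47998203 173.31903379]
[560.64115287 159.02542835] [233.02063489 185.24054732]
```

View pics/c4.png

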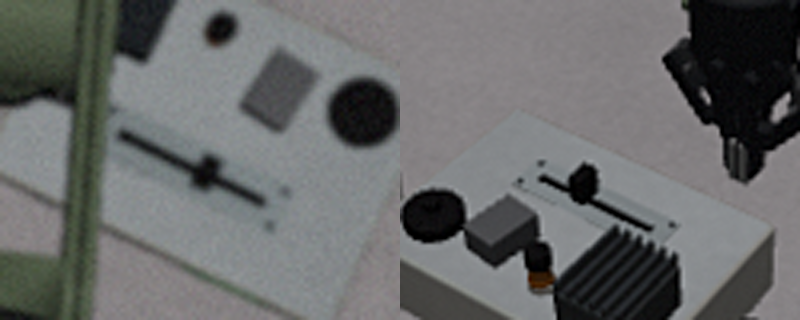

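The lever is at (207,172) in the top view and about (583,170) in the scene view. That matches the third click, predicted at (207,173) and (580,168). The vial, box and cap are unmoved, and the robot is clear.

```bash
python3 -c "
from station import manip
print(manip.finish_job())"
```

```text
the job is handed in; nothing more can be done
None
```

The job is handed in at about 14 s: I pushed the lever home to its hard stop, then three clicks the other way, and it rests in the third click with the robot clear and the things on the photometer unmoved.

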